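# Slide a vial rack down its lane on an open-bed sampler

### The arm

A 7-joint arm with a two-finger parallel gripper is mounted at the origin on the work surface. World frame = base frame: x ahead of the robot, y to its left, z up, the work surface at z = 0. Lengths are in m, angles in rad, forces in N, time in s.
With the tool pointing down it reaches from about 0.425 to 0.875 m from the base axis. Payload 4.7 kg.
Tool frame: the origin (TCP) lies midway between the tips of the shut fingers; the grasp point (between the pads) lies 19 mm behind it (ctrl.grip_point_offset is the distance from the TCP to the grasp point, in m); z points along the fingers, y is the line along which they close (so a half turn about z gives the same grasp; the last joint's range is limited). The gripper opens to 87 mm and grips with 3 to 60 N. Pads are 19 mm wide; open, the fingers measure 117 mm over their backs; the gripper's body (75 mm by 190 mm) begins 51 mm behind the grasp point.
Start: joints at [1.131, 0.321, -0.07, 1.45, 0.023, 1.371, -0.057], TCP at [0.285, -0.584, 0.188] pointing down, gripper open.
Joint ranges: [-2.86, 2.86], [-0.3, 2.09], [-1.38, 1.24], [0.06, 2.45], [-1.56, 4.7], [0.09, 2.05], [-2.69, 2.69]. Speed limits (rad/s): [2.57, 2.57, 3.14, 3.14, 3.14, 3.14, 3.14].

### API

Orientations are given as a rotation vector (axis times angle).
In Python, from bench import ctrl gives the robot as it stands.
- The arm moves only by the tool move_arm, never from a script. Its argument "increments" is text: rows parted by semicolons, each of 7 numbers parted by spaces: the shift along the world's x, y, z in mm, then the turn, a rotation vector about the world's x, y, z in degrees, then the closure in counts, from 0 (fully open) to 255 (shut). A call has exactly 8 rows; each row shifts and turns the commanded pose from where the row before left it; what a row does not reach is not made up. A row lasts 1/12 s, in which the tool goes at most 41.7 mm and 7.16 degrees, less where a joint would pass 70% of its speed; a pose out of reach is approached as far as the arm can. A call with a gripper value outside its range is refused whole. The fingers move at their own pace and stop on an object; "grip_force" is the grip in N (left out, the last holds). Time passes only in rows, so rows that do not move let the fingers close, or fill a call up. It gives the time, the measured TCP pose, the force, the opening and the grip force at its end, in the units of the state.
- ctrl.get_state(): the state, without advancing time (a new reading comes with each control period).
- ctrl.get_image(name): name is "scene" or "top" or "wrist"; returns a dict with "frame" (384x512x3 uint8, red, green, blue), "depth" (384x512 float32, m along the optical axis (not along the pixel's ray), 0 where there is no reading), "fx", "fy", "cx", "cy" (pixels), "position" and "orientation" of the camera in the world. Camera axes: x right, y down, z forward; pixel columns grow to the right and rows downward; lengths in m; the calibration is good to about 2 mm. A picture is of the moment at which its call begins.
- ctrl.close_job(): hands the job in; it is judged then, once.
Trained networks look in a picture, given as the dict that the camera call returned (one of the last four; its "shot" number tells which), for a name from the list of things; names that differ only in an ending like _2 or _b are one class to them, and where a whole thing is asked for, a point or a joint stands for the part that bears it (a point fixed in the world has none). Each returns a list of dicts, best first, with "score" (0 to 1); they miss things now and then, are a little off and sometimes report something else, mostly with a low value. They report only what shows in the picture. A call takes as long as a camera call.
- ctrl.find_in(target, picture): "centre" ([x, y, z] in m, in world coordinates, good to about 4 mm: the middle of the surface that is visible of it).
- ctrl.silhouettes(target, picture): "region" (384x512 bool, what is visible of it).
The state is a dict: "time": time; "joint_positions": joint angles; "qd": joint speeds; "joint_torque": joint torques, N m; "position": TCP position; "tool_rot": TCP orientation; "ft_force": force on the tool from outside, world axes, zero at the start; "torque": the same for the moment, N m; "grip_width": opening from 0.0 (shut) to 1.0 (fully open); "grip_force": force on a finger pad.
Only numpy, scipy, OpenCV 4.12 (cv2) and the standard library are available. Lean on these libraries where they do the work, as an engineer would, in place of code of your own. Each camera call takes 0.05 s, during which the arm holds its last target. There are 200 camera calls.

### The job

The loose vial rack has been set down crooked on the bare front part of the sampler's bed, before the free lane. With the fingertips alone, straighten it and push it gently down the free lane until it is fully home, square against the end stop beside the rack already loaded, without the rack or your fingers touching either guide rail of the lane: they are set to the needle, and a knock puts it out. Push it along the bed, do not grip, lift or tip it, and leave the other things as they stand.

Things in the scene. Friction and masses are not known exactly. Their poses are not given: they have to be found in the camera images.
- bed: Fixed sampler: aluminium plate, x -210 to 210, y -175 to 75 mm, top 14 mm above the bench, bare before x = 0. Two 92 mm wide lanes from x = 0: free one centred on y = 0, occupied one on y = -100 mm. White housing 150 mm high from x = 213 mm. Origin on the bench under the middle of the free lane's mouth; x level down the lane to the end stop, y left, z up.
- lane_mouth (a point): Middle of the free lane's mouth, on the bed's top (14 mm above the bench); axes as the bed's.
- lane_end (a point): Middle of the free lane's closed end, on the bed's top, 200 mm from the mouth; axes as the bed's. Plane of the faces of two round rubber buffers (y = -24 and 24 mm, 13 mm up) on the rigid steel stop bar, 26 mm high. A rack is home with its leading end face against them. A needle carriage hangs over the occupied lane only (y -157 to -123 mm, its tip 66 mm above the bench).
- rail_near: Free lane's guide rail on its +y side: dark steel bar 8 mm thick, top 12 mm above the bed (26 mm above the bench), from 4 to 200 mm down the lane, rounded nose. Origin on the bed at x = 0, y = 50 mm of the bed; inner face at y = 46 mm. Not to be touched.
- rail_mid: The same bar on the free lane's -y side, between the two lanes; origin at y = -50 mm of the bed, inner face at y = -46 mm. Not to be touched.
- rack: Loose rack to push: black block 120 (x, length) x 72 (y) x 36 mm high, 24 small capped vials on top (to 46 mm), 0.3 to 0.65 kg; slides on the bed under 1 to 6 N. Origin at the centre of its underside. Starts on the bare part of the bed, centre 85 to 115 mm before the mouth, up to 18 mm off the lane's centre line and 0.25 rad crooked, +x end leading. Home, its centre is 140 mm past the mouth.
- loaded_rack: An identical rack, loose, standing home in the occupied lane (centre at x = 140, y = -100 mm of the bed). Leave alone.
- spare_vial: A single amber glass vial with a metal cap, 23 mm in diameter, 47 mm high, standing upright on the bare front part of the bed before the occupied lane (about x = -155, y = -145 mm of the bed). Origin at the centre of its underside. Leave alone.
- bottle: A closed amber bottle 64 mm in diameter, 125 mm high, standing on the bench before the bed's front edge (about x = -295, y = -110 mm of the bed). Origin at the centre of its underside. Leave alone.
- cap_tray: An empty open white tray 70 x 100 x 30 mm high, standing on the bench before the bed's front edge (about x = -300, y = 35 mm of the bed). Origin at the centre of its underside. Leave alone.

How it is judged:
On the way:
1. the rack has gone well into the free lane, between its rails (x of rack in the frame of bed above 0.03 m and y of rack in the frame of bed between -0.012 and 0.012 m), for 0.05 s.
At the end, for the whole second after the job is handed in: The rack lies flat on the bed in the free lane, its leading face against the end stop's buffers (within 4 mm), square to the lane (within 0.06 rad), clear of both rails, at rest and released; the other things stand where they were (within 10 mm) (x of rack in the frame of bed above 0.136 m and y of rack in the frame of bed between -0.012 and 0.012 m and angle between the x axis of rack and the x axis of bed, either way round below 0.06 rad and angle between rack's own z axis and vertical below 0.03 rad and height (world z) of rack below 0.017 m and linear speed of rack below 0.01 m/s and distance of each of loaded_rack, spare_vial, bottle, cap_tray from where it was at the start of the episode below 0.01 m); the robot touches nothing.
It fails at once if a guide rail of the free lane is touched by the rack or the robot (contact force between any of rail_near, rail_mid and anything else above 0.3 N).
It fails at once if the rack is lifted or tipped (height (world z) of rack above 0.02 m or angle between rack's own z axis and vertical above 0.12 rad).
It fails at once if the rack is gripped or rammed (over 35 N from the fingers) (contact force between the fingers and rack above 35 N).
It fails at once if another thing is moved or tipped (distance of any of loaded_rack, spare_vial, bottle, cap_tray from where it was at the start of the episode above 0.01 m or angle between any of spare_vial, bottle's own z axis and vertical above 0.3 rad).
It also fails if it takes over 59 s, if anything falls off the work surface, if the arm or the gripper's body presses on something with over 40 N, if the wrist force passes 120 N, or if a joint passes its speed limit or range.

## Working session

There is one attempt and no reset: what is moved stays moved. The work goes in short steps, Python scripts to look and compute and a tool call to move; the robot and the scene stay as the last step left them, time stands still between calls to the robot, and variables do not carry over. Pictures are saved under pics/ and viewed, at most 10 in all, crops included, and the job is handed in when it is done.

Besides the shell and the picture viewer there is one more tool, called after ">>>" as name(argument=value, ...) on one line, values as JSON. move_arm: Moves the arm, as the interface text tells. Its arguments: {"type":"object","properties":{"increments":{"type":"string"},"grip_force":{"type":"number"}},"required":["increments"]}

```bash
ls; mkdir -p pics; cat > h.py <<'E'
import numpy as np, cv2
from bench import ctrl
from scipy.spatial.transform import Rotation as R
def rot(o):
    o=np.array(o,float)
    return o if o.shape==(3,3) else (R.from_rotvec(o).as_matrix() if o.size==3 else R.from_quat(o).as_matrix())
def cloud(p):
    d=p["depth"]; v,u=np.mgrid[:d.shape[0],:d.shape[1]]
    c=np.stack([(u-p["cx"])/p["fx"]*d,(v-p["cy"])/p["fy"]*d,d],-1)
    return c@rot(p["orientation"]).T+np.array(p["position"])
def save(p,n): cv2.imwrite("pics/"+n,p["frame"][...,::-1])
E
python3 - <<'E'
from h import *
np.set_printoptions(precision=4,suppress=True)
s=ctrl.get_state();print(s["time"],s["position"],s["tool_rot"],s["ft_force"])
for n in ["top","scene"]:
    p=ctrl.get_image(n); save(p,n+"0.png"); print(n,p["position"],p["orientation"],p["fx"])
    for t in ["rack","bed","rail_near","rail_mid","loaded_rack","spare_vial","bottle","cap_tray"]:
        print(t,[(np.array(f["centre"]).round(3),round(f["score"],2)) for f in ctrl.find_in(t,p)[:3]])
E
```

```text
pics
0.0 [ 0.2846 -0.5837  0.1871] [-3.0592 -0.7064  0.0008] [-0.1128  0.1349 -0.67  ]
top [ 0.4661 -0.0436  1.19  ] [-2.1794  2.1267 -0.1571] 479.5230526723561
rack [(array([ 0.525, -0.078,  0.049]), 0.68)]
bed [(array([0.582, 0.127, 0.014]), 0.89)]
rail_near [(array([0.493, 0.12 , 0.023]), 0.8)]
rail_mid [(array([0.59 , 0.111, 0.024]), 0.76), (array([ 0.648, -0.16 ,  0.058]), 0.35)]
loaded_rack [(array([0.642, 0.136, 0.051]), 0.83)]
spare_vial [(array([ 0.65 , -0.159,  0.06 ]), 0.51)]
bottle [(array([ 0.588, -0.273,  0.089]), 0.86)]
cap_tray [(array([ 0.462, -0.293,  0.004]), 0.69)]
scene [ 1.2195 -0.0071  0.7335] [-1.7499 -1.8665  0.7117] 452.2540421876874
rack [(array([ 0.545, -0.077,  0.048]), 0.59)]
bed [(array([0.64 , 0.188, 0.025]), 0.97)]
rail_near [(array([0.496, 0.125, 0.023]), 0.87)]
rail_mid [(array([0.584, 0.05 , 0.02 ]), 0.73), (array([ 0.445, -0.292,  0.004]), 0.56)]
loaded_rack [(array([0.664, 0.136, 0.048]), 0.56)]
spare_vial [(array([ 0.661, -0.154,  0.047]), 0.54)]
bottle [(array([ 0.612, -0.279,  0.073]), 0.91)]
cap_tray [(array([ 0.446, -0.291,  0.005]), 0.62), (array([0.64 , 0.192, 0.027]), 0.22)]
```

View pics/top0.png

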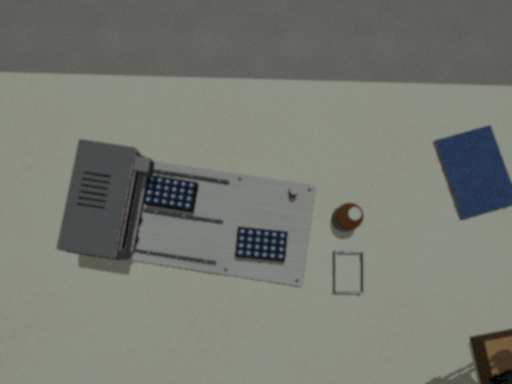

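View pics/scene0.png

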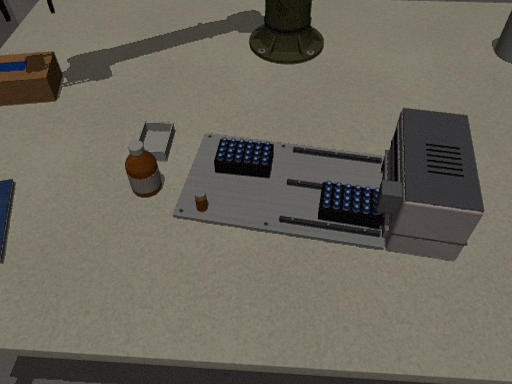

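Top view: the bed runs from (313,185)/(300,285) to the housing at about (130,160). The crooked rack is at (262,244), the loaded rack at (171,193), the vial at (292,194), the bottle at (348,216) and the tray at (348,272). Bed x points roughly along world +y.

```bash
cat >> h.py <<'E'
def atz(p,px,z):
    px=np.atleast_2d(px).astype(float); r=np.stack([(px[:,0]-p["cx"])/p["fx"],(px[:,1]-p["cy"])/p["fy"],np.ones(len(px))],-1)@rot(p["orientation"]).T
    c=np.array(p["position"]); return (c+r*((z-c[2])/r[:,2])[:,None])[:,:2]
def rect(p,t,z,i=0):
    f=ctrl.silhouettes(t,p)
    if not f: return None
    m=np.array(f[i]["region"]).astype(np.uint8); v,u=np.nonzero(m)
    q=(atz(p,np.stack([u,v],1),z)*1000).astype(np.float32)
    return cv2.minAreaRect(q),q,m
E
python3 - <<'E'
from h import *
np.set_printoptions(precision=1,suppress=True)
for n in ["top","scene"]:
    p=ctrl.get_image(n); C=cloud(p)
    for t,z in [("bed",.014),("rail_near",.026),("rail_mid",.026),("rack",.04),("loaded_rack",.04)]:
        r=rect(p,t,z)
        if r is None: print(n,t,None);continue
        (c,wh,a),q,m=r
        P=C[m>0]*1000; 
        print(n,t,m.sum(),np.array(c),np.array(wh),round(a,2),"z pct",np.percentile(P[:,2],[10,50,90]))
        if 'rail' in t: print(cv2.fitLine(q,cv2.DIST_HUBER,0,.1,.1).ravel()*[1000,1000,1,1], np.ptp(q@np.array([-.0,1])))
    # plane bed points
    C=C*1000
    M=((abs(C[...,2]-14)<5)&(C[...,0]>380)&(C[...,0]<780)&(C[...,1]>-260)&(C[...,1]<150))
    print(M.sum(), cv2.minAreaRect(C[M][:,:2].astype(np.float32)))
    M=(C[...,2]>33)&(C[...,2]<54)&(abs(C[...,0]-530)<85)&(abs(C[...,1]+78)<90)
    print('rackpts',M.sum(), C[M].mean(0),cv2.minAreaRect(C[M][:,:2].astype(np.float32)))
E
```

```text
top bed 22310 [600.6 100.5] [605.6 285.8] 82.8 z pct [ 12.5  17.2 155.7]
top rail_near 308 [490.7 123.1] [192.8  14.1] 81.68 z pct [15.9 26.7 29.5]
[126.8 991.9 489.3 121.4] 191.28524208068848
top rail_mid 269 [588.5 113. ] [190.7   9.3] 82.64 z pct [23.2 26.4 29.4]
[127.8 991.8 588.6 113.4] 188.75969314575195
top rack 1570 [525.  -79.9] [122.6  75.4] 85.08 z pct [48.  51.7 61.5]
top loaded_rack 1502 [640.8 140.4] [123.9  74.3] 83.79 z pct [47.8 52.  61.9]
11015 ((582.2899169921875, -53.476226806640625), (344.7987976074219, 411.65911865234375), 1.3677723407745361)
rackpts 1018 [523.4 -79.8  50.3] ((523.916015625, -80.06768798828125), (120.7378921508789, 72.01166534423828), 85.62030029296875)
scene bed 26369 [502.1 117.8] [620.2 445.2] 82.39 z pct [ 11.9  23.8 153.9]
scene rail_near 533 [497.2 121.7] [193.9  19.8] 82.42 z pct [15.7 22.5 26.2]
[125.5 992.1 497.4 123.2] 192.92849922180176
scene rail_mid 205 [587.7  49.7] [72. 17.] 82.55 z pct [16.5 23.6 26.2]
[130.3 991.5 587.6  50.1] 70.99920177459717
scene rack 1969 [529.2 -80.4] [126.7 109.2] 85.84 z pct [24.8 49.1 59.3]
scene loaded_rack 2289 [646.6 138.9] [120.1 103.3] 83.01 z pct [26.8 49.6 59.6]
10561 ((568.267822265625, -55.01155090332031), (443.05078125, 255.29583740234375), 82.91285705566406)
rackpts 1059 [538.8 -79.5  47.1] ((526.1823120117188, -80.87351989746094), (121.31596374511719, 74.90957641601562), 85.51959991455078)
```

>>> move_arm(increments="19 31 0 0 0 -2.1 75;19 31 0 0 0 -2.1 75;19 31 0 0 0 -2.1 75;19 31 0 0 0 -2.1 75;19 31 0 0 0 -2.1 75;19 31 0 0 0 -2.1 75;19 31 0 0 0 -2.1 75;19 31 0 0 0 -2.1 75")

```text
time: 2.17
position: [0.4377, -0.3347, 0.1885]
tool_rot: [3.131, 0.249, 0.001]
ft_force: [1.4, -0.3, -0.3]
grip_width: 0.705
grip_force: 0.0
```

>>> move_arm(increments="19 31 0 0 0 -2.1 75;19 31 0 0 0 -2.1 75;19 31 0 0 0 -2.1 75;19 31 0 0 0 -2.1 75;19 31 0 0 0 -2.1 75;19 31 0 0 0 -2.1 75;19 31 0 0 0 -2.1 75;0 0 0 0 0 0 75")

```text
time: 2.83
position: [0.5733, -0.1092, 0.1885]
tool_rot: [-3.133, 0.134, -0.004]
ft_force: [0.4, 1.5, 0.8]
grip_width: 0.705
grip_force: 0.0
```

```bash
cat >> h.py <<'E'
M0=np.array([526.0,16.2]); A=np.radians(82.7)
d=np.array([np.cos(A),np.sin(A)]); n=np.array([-d[1],d[0]])
def bed(q): q=np.asarray(q)[...,:2]-M0; return np.stack([q@d,q@n],-1)
def tcp():
    s=ctrl.get_state(); m=rot(s["tool_rot"]); y=np.degrees(np.arctan2(m[1,1],m[0,1]))
    print("t",round(s["time"],2),"world",np.round(np.array(s["position"])*1000,1),"bed",bed(np.array(s["position"])*1000).round(1),"tooly yaw",round(y,1),"z",m[:,2].round(3),"F",np.round(s["ft_force"],2),"open",s["grip_width"])
E
python3 - <<'E'
from h import *
np.set_printoptions(precision=1,suppress=True)
tcp()
p=ctrl.get_image("wrist"); save(p,"w1.png"); C=cloud(p)*1000
for t,z in [("rack",.05),("rail_mid",.026),("rail_near",.026),("loaded_rack",.05)]:
    r=rect(p,t,z)
    if r: (c,wh,a),q,m=r; print(t,m.sum(),np.array(c),bed(c),wh,a,np.median(C[m>0][:,2])); print(cv2.fitLine(q,2,0,.1,.1).ravel())
E
```

```text
t 2.83 world [ 573.3 -109.2  188.5] bed [-118.4  -62.9] tooly yaw -94.9 z [ 0.  0. -1.] F [0.4 1.5 0.8] open 0.7049352291999713
rack 6464 [529.7 -81.5] [-96.4 -16.1] (119.13975524902344, 78.23126983642578) 85.29781341552734 49.10018462826909
[  0.2   1.  531.6 -84.6]
rail_mid 1379 [589.9 101. ] [ 92.2 -52.6] (183.85235595703125, 12.480817794799805) 82.65479278564453 24.352867265668877
[  0.1   1.  589.8 100.2]
rail_near 269 [493.  116.4] [95.2 45.5] (188.82960510253906, 12.715242385864258) 82.65184783935547 23.66985750403938
[  0.1   1.  492.3 106.2]
loaded_rack 6086 [639.  113.4] [110.8 -99.7] (102.01165008544922, 71.82878112792969) 82.3197250366211 49.47348303538396
[  0.   -1.  639.  111.1]
```

View pics/w1.png

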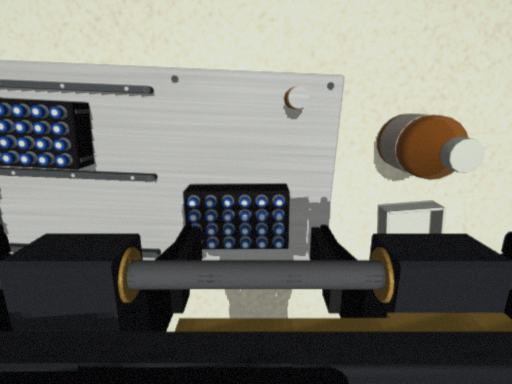

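The wrist view shows the rack at (238,217) with its -y side facing up in the image. The lane's rails are at rows ~175 and ~250, and the bottle and vial are clear of the gripper. Going down beside the rack's -y face.

>>> move_arm(increments="7 10 0 0 0 -1.2 75;8 10 0 0 0 -1.2 75;0 0 -26 0 0 0 75;0 0 -26 0 0 0 75;0 0 -26 0 0 0 75;0 0 -26 0 0 0 75;0 0 -26 0 0 0 75;0 0 -23 0 0 0 75")

```text
time: 3.75
position: [0.5838, -0.1015, 0.0336]
tool_rot: [3.133, -0.221, -0.002]
ft_force: [-0.1, 0.2, -0.3]
grip_width: 0.704
grip_force: 0.0
```

```bash
python3 - <<'E'
from h import *
np.set_printoptions(precision=1,suppress=True)
tcp()
for nme in ["top","wrist"]:
    p=ctrl.get_image(nme); save(p,nme+"2.png"); C=cloud(p)*1000
    for t,z in [("rack",50),("rail_mid",26),("rail_near",26),("loaded_rack",50)]:
        r=rect(p,t,z/1000)
        if r:
            m=r[2]; P=C[(m>0)&(abs(C[...,2]-z)<(4 if z<40 else 12))]; 
            if len(P)<30: continue
            (c,wh,a)=cv2.minAreaRect(P[:,:2].astype(np.float32)); print(nme,t,len(P),bed(c),wh,round(a,1),"y med",np.median(bed(P)[:,1]))
E
```

```text
t 3.75 world [ 583.8 -101.5   33.6] bed [-109.4  -72.3] tooly yaw -98.1 z [-0. -0. -1.] F [-0.1  0.2 -0.3] open 0.7040363683787372
top rack 524 [-58.   -7.5] (71.08013916015625, 45.18521499633789) 0.9 y med -5.802132596039117
top rail_mid 215 [104.3  49.8] (188.32208251953125, 7.817618370056152) 82.7 y med 49.680076127340186
top rail_near 226 [104.   49.8] (188.51731872558594, 7.817618370056152) 82.7 y med 49.686483707449085
top loaded_rack 1356 [138.3 -98.7] (121.7479019165039, 72.85551452636719) 82.5 y med -97.3907528129869
wrist rack 4225 [-100.2  -27.2] (109.53359985351562, 42.35761642456055) 84.6 y med -22.844188698665228
wrist rail_mid 100 [ 66.2 -54.1] (6.287716865539551, 15.822038650512695) 17.7 y med -53.548575967807466
```

View pics/wrist2.png

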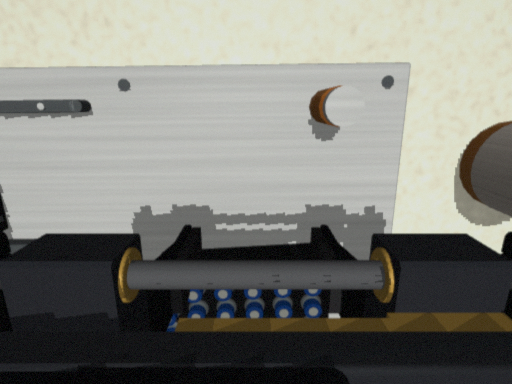

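The wrist view shows both fingers down at the rack's upper (-y) side, clear of it. The vial (340,105) and the bottle stand untouched.

>>> move_arm(increments="1 6 0 0 0 0.4 75;0.5 6 0 0 0 0.4 75;-2 0.25 0 0 0 0 75;-2 0.25 0 0 0 0 75;-2 0.25 0 0 0 0 75;-2 0.25 0 0 0 0 75;-2 0.25 0 0 0 0 75;0 0 0 0 0 0 75")

```text
time: 4.92
position: [0.5759, -0.0862, 0.0351]
tool_rot: [3.135, -0.195, -0.001]
ft_force: [-0.1, -1.6, 0.2]
grip_width: 0.709
grip_force: 0.0
```

>>> move_arm(increments="-1 0.13 0 0 0 0 75;-1 0.13 0 0 0 0 75;-1 0.13 0 0 0 0 75;-1 0.13 0 0 0 0 75;-1 0.13 0 0 0 0 75;-1 0.13 0 0 0 0 75;-1 0.13 0 0 0 0 75;0 0 0 0 0 0 75")

```text
time: 5.58
position: [0.5692, -0.085, 0.0352]
tool_rot: [3.135, -0.194, -0.0]
ft_force: [-0.5, -0.1, -0.1]
grip_width: 0.704
grip_force: 0.0
```

```bash
cat >> h.py <<'E'
def racktop(n="top"):
    p=ctrl.get_image(n); C=cloud(p)*1000; b=bed(C)
    r=rect(p,"rack",.05)
    if not r: print("none"); return p
    P=C[(r[2]>0)&(C[...,2]>30)&(C[...,2]<62)]
    (c,wh,a)=cv2.minAreaRect(P[:,:2].astype(np.float32)); print(n,"rack",len(P),bed(c).round(1),np.round(wh,1),"rel",round(a-82.7,1))
    return p
E
python3 - <<'E'
from h import *
tcp();racktop();racktop("scene")
E
```

```text
t 5.58 world [569.2 -85.   35.2] bed [-94.9 -55.7] tooly yaw -97.1 z [-0. -0. -1.] F [-0.49 -0.1  -0.12] open 0.7039669465538234
none
scene rack 1148 [-95.5 -16.5] [120.6  67.3] rel 3.2
```

>>> move_arm(increments="-1 0.13 0 0 0 0 75;-1 0.13 0 0 0 0 75;-1 0.13 0 0 0 0 75;-1 0.13 0 0 0 0 75;-1 0.13 0 0 0 0 75;-1 0.13 0 0 0 0 75;0 0 0 0 0 0 75;0 0 0 0 0 0 75")

```text
time: 6.45
position: [0.5634, -0.0843, 0.0352]
tool_rot: [3.135, -0.194, -0.0]
ft_force: [0.6, 0.3, 0.0]
grip_width: 0.702
grip_force: 0.0
```

```bash
python3 - <<'E'
from h import *
tcp();racktop("scene");p=ctrl.get_image("wrist");save(p,"w3.png")
E
```

```text
t 6.45 world [563.4 -84.3  35.2] bed [-94.9 -49.9] tooly yaw -97.1 z [-0. -0. -1.] F [0.55 0.35 0.03] open 0.7019092689409366
scene rack 1288 [-95.6 -13.4] [120.   72.5] rel 2.2
```

View pics/w3.png

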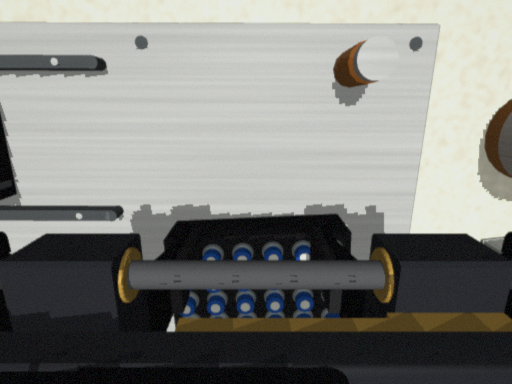

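The wrist view shows the fingers at the rack's near edge (row ~220), with rails, vial and bottle clear. Contact isn't certain yet, so I'll continue slowly.

>>> move_arm(increments="-1 0.13 0 0 0 0 75;-1 0.13 0 0 0 0 75;-1 0.13 0 0 0 0 75;-1 0.13 0 0 0 0 75;-1 0.13 0 0 0 0 75;0 0 0 0 0 0 75;0 0 0 0 0 0 75;0 0 0 0 0 0 75")

```text
time: 7.27
position: [0.5585, -0.0837, 0.0352]
tool_rot: [3.135, -0.195, 0.0]
ft_force: [-0.3, -0.4, 0.3]
grip_width: 0.706
grip_force: 0.0
```

```bash
python3 - <<'E'
from h import *
tcp();racktop("scene");racktop("scene")
E
```

```text
t 7.27 world [558.5 -83.7  35.2] bed [-95.  -44.9] tooly yaw -97.1 z [ 0. -0. -1.] F [-0.32 -0.38  0.32] open 0.705960751218628
scene rack 1340 [-94.9 -13.7] [119.7  75.3] rel 0.9
scene rack 1327 [-94.5 -14.2] [119.3  75.7] rel 1.1
```

>>> move_arm(increments="6 -0.7 0 0 0 0 75;0 0 40 0 0 0 75;0 0 40 0 0 0 75;0 0 35 0 0 0 75;36 -5 0 0 0 0 75;36 -5 0 0 0 0 75;0 0 0 0 0 0 75;0 0 0 0 0 0 75")

```text
time: 8.13
position: [0.6372, -0.0944, 0.1485]
tool_rot: [-3.134, 0.195, 0.003]
ft_force: [-0.9, -0.0, -0.7]
grip_width: 0.708
grip_force: 0.0
```

```bash
python3 - <<'E'
from h import *
tcp();p=racktop("top");racktop("scene");
cv2.imwrite("pics/t4.png",cv2.resize(p["frame"][120:320,100:400,::-1],None,fx=2.5,fy=2.5)); 
E
```

```text
t 8.13 world [637.2 -94.4 148.5] bed [ -95.6 -124.3] tooly yaw -97.1 z [-0.002  0.001 -1.   ] F [-0.94 -0.04 -0.69] open 0.7075922581056158
top rack 470 [-56.7  -8.2] [41.2 72. ] rel 3.3
scene rack 1625 [-95.7 -12. ] [120.6  76.1] rel 2.8
```

View pics/t4.png

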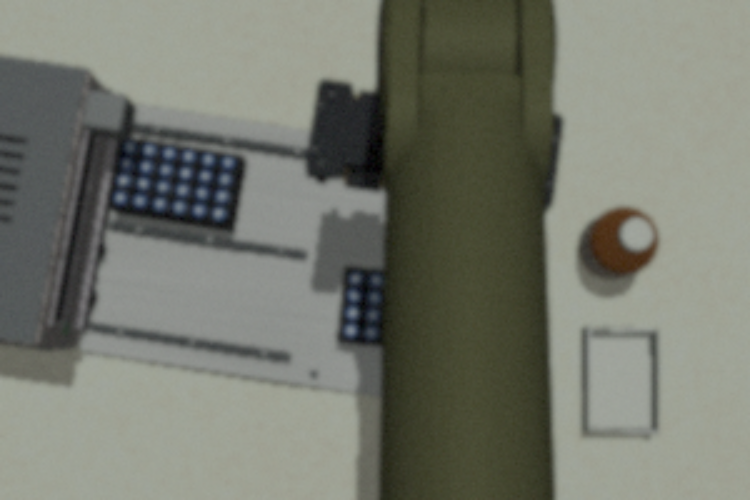

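The arm hides the rack's rear in this view; its front (350,305) looks little moved. Comparing scene frames directly.

```bash
python3 - <<'E'
from h import *
a=cv2.imread("pics/scene0.png"); p=ctrl.get_image("scene"); b=np.ascontiguousarray(p["frame"][...,::-1])
s=np.vstack([cv2.resize(x[120:220,180:310],None,fx=3,fy=3,interpolation=cv2.INTER_CUBIC) for x in (a,b)])
cv2.imwrite("pics/cmp.png",s)
C=cloud(p)*1000;B=bed(C)
for lo,hi in [(20,30),(30,40),(40,47),(47,52),(52,60)]:
    M=(C[...,2]>lo)&(C[...,2]<hi)&(abs(B[...,0]+96)<55)&(abs(B[...,1]+10)<60)
    q=B[M]; print(lo,hi,M.sum(), np.percentile(q[:,1],[1,10,50,90,99]).round(1))
    if lo==30: print(np.polyfit(q[:,0],q[:,1],1))
top=ctrl.get_image("top");C=cloud(top)*1000;B=bed(C)
M=(C[...,2]>40)&(C[...,2]<62)&(abs(B[...,0]+60)<30)&(abs(B[...,1]+10)<60);q=B[M];print(M.sum(),np.percentile(q[:,1],[1,50,99]),q[:,0].min(),q[:,0].max())
E
```

```text
20 30 159 [-51.  -49.5 -47.3 -44.7 -42.5]
30 40 165 [-52.  -49.8 -47.2 -44.8 -42.7]
[  0.05334361 -42.0531158 ]
40 47 152 [-51.4 -49.5 -46.2 -16.   14.2]
47 52 591 [-50.2 -45.1 -22.7  13.8  23.7]
52 60 485 [-43.4 -39.4 -18.7  11.4  18.6]
457 [-43.0641245   -5.80162759  27.37277625] -78.45324903367859 -34.74331012156973
```

View pics/cmp.png

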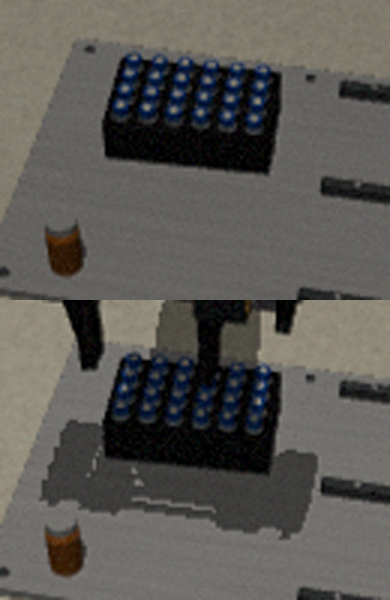

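The rack hasn't moved, although the fingers should have touched it. Checking where the cameras see the fingertips.

```bash
python3 - <<'E'
from h import *
np.set_printoptions(precision=1,suppress=True)
tcp(); p=ctrl.get_image("scene"); C=cloud(p)*1000; B=bed(C)
for lo in range(60,260,12):
    M=(C[...,2]>lo)&(C[...,2]<lo+12)&(abs(C[...,0]-637)<90)&(abs(C[...,1]+94)<130)
    q=B[M]
    if len(q)>5: print(lo,len(q),"x",np.percentile(q[:,0],[2,50,98]),"y",np.percentile(q[:,1],[2,50,98]), np.histogram(q[:,0],bins=np.arange(-200,20,20))[0])
s=p["frame"][...,::-1]; cv2.imwrite("pics/s5.png",cv2.resize(s[20:240,130:400],None,fx=2.6,fy=2.6))
w=ctrl.get_image("wrist"); print(w["position"],rot(w["orientation"])); C=cloud(w)*1000
for (u,v) in [(188,235),(325,235),(188,245),(325,245),(180,250),(335,250),(256,270)]: print((u,v),C[v,u],bed(C[v,u]))
E
```

```text
t 8.43 world [635.8 -94.2 150.8] bed [ -95.6 -123. ] tooly yaw -97.1 z [ 0. -0. -1.] F [ 0.1  0.6 -0. ] open 0.7086749345871808
60 56 x [-162.8 -151.3  -51.6] y [-158.7 -144.   -35. ] [ 0  8 29  2  3  6  6  2  0  0]
180 46 x [-133.3 -125.5  -55. ] y [-136.  -133.5 -115.8] [ 0  0  0 29  0  0  6 11  0  0]
192 82 x [-133.6 -125.   -54.8] y [-136.3 -133.4 -118. ] [ 0  0  0 43  0  0 12 27  0  0]
204 81 x [-135.6 -125.8  -54.1] y [-136.8 -133.3 -116.4] [ 0  0  0 52  0  0 10 19  0  0]
216 90 x [-137.2 -125.6  -52.1] y [-136.5 -133.9 -118.6] [ 0  0  0 53  0  0 11 26  0  0]
228 89 x [-138.8 -128.2  -50. ] y [-136.9 -134.3 -121.3] [ 0  0  0 62  0  0  4 23  0  0]
240 25 x [-136.1 -130.8 -130. ] y [-136.1 -133.9 -111.6] [ 0  0  0 25  0  0  0  0  0  0]
252 175 x [-179.5 -130.9   -8. ] y [-162.8 -160.4 -116.3] [ 2 48 25 33  0  0  0 25 18 24]
[ 0.7 -0.1  0.3] [[-0.1 -1.  -0.3]
 [-1.   0.1  0. ]
 [-0.   0.3 -1. ]]
(188, 235) [650.3 -59.7 195.4] [ -59.5 -132.9]
(325, 235) [ 642.4 -130.2  197.4] [-130.5 -134.1]
(188, 245) [650.  -62.3 207.6] [ -62.1 -133. ]
(325, 245) [ 641.6 -128.1  207. ] [-128.5 -133. ]
(180, 250) [650.4 -59.7 213.1] [ -59.5 -133. ]
(335, 250) [ 642.5 -131.   215.2] [-131.2 -134.3]
(256, 270) [668.2 -97.6 271.2] [ -94.8 -155.5]
```

View pics/s5.png

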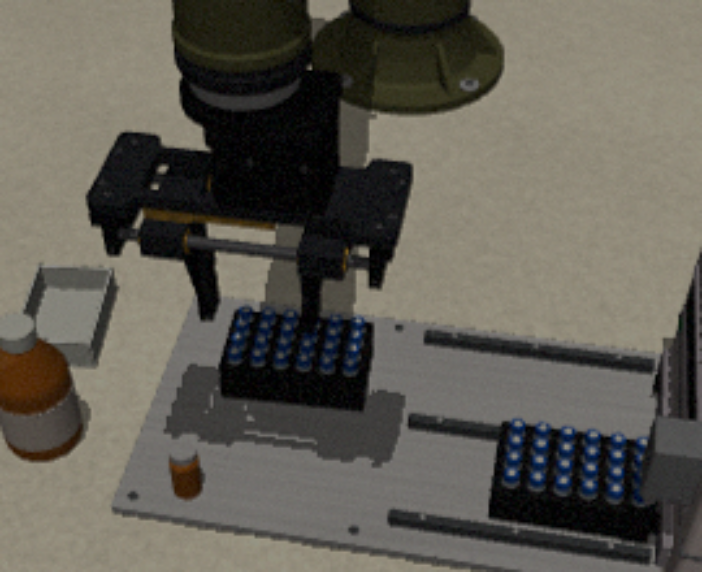

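The scene view shows the fingertips well above what the TCP implies: the left tip is at about (207,318). I'll measure tip height against the reported TCP before lowering again.

```bash
cat >> h.py <<'E'
def tips():
    t=np.array(ctrl.get_state()["position"])*1000; m=rot(ctrl.get_state()["tool_rot"])
    for nme in ["wrist","scene"]:
        p=ctrl.get_image(nme); C=cloud(p)*1000; Q=(C-t)@m
        M=(abs(Q[...,0])<14)&(abs(Q[...,1])<65)&(Q[...,2]>-75)&(Q[...,2]<12)&(C[...,2]>t[2]-12)&(p["depth"]>0)
        for s in (-1,1):
            q=Q[M&(Q[...,1]*s>0)]
            if len(q)>5: print(nme,s,len(q),"lowest tool z",np.percentile(q[:,2],[90,97,99.5]).round(1),"x",np.percentile(q[:,0],[2,98]).round(1),"y",np.percentile(q[:,1],[2,98]).round(1))
E
python3 - <<'E'
from h import *
tips()
E
```

```text
wrist -1 1076 lowest tool z [-37.9 -34.7 -33.2] x [-6.9 12. ] y [-42.5 -31.4]
wrist 1 1076 lowest tool z [-37.9 -34.3 -33. ] x [-6.7 12. ] y [29.7 40.9]
scene -1 116 lowest tool z [-38.1 -34.6 -33.6] x [-3.8 13.5] y [-43.3 -32.2]
scene 1 162 lowest tool z [-37.6 -34.1 -33.1] x [-7.1 13.2] y [29.5 41.1]
```

>>> move_arm(increments="-20 3 0 0 0 0 255;-20 3 0 0 0 0 255;0 0 0 0 0 0 255;0 0 0 0 0 0 255;0 0 0 0 0 0 255;0 0 0 0 0 0 255;0 0 0 0 0 0 255;0 0 0 0 0 0 255")

```text
time: 9.3
position: [0.5969, -0.0884, 0.1501]
tool_rot: [-3.135, 0.195, 0.0]
ft_force: [0.3, 0.3, -0.1]
grip_width: 0.19
grip_force: 0.0
```

```bash
python3 - <<'E'
from h import *
tcp();tips()
E
```

```text
t 9.3 world [596.9 -88.4 150.1] bed [-94.7 -83.6] tooly yaw -97.1 z [ 0.  0. -1.] F [ 0.34  0.35 -0.14] open 0.19024083540594283
wrist -1 760 lowest tool z [-37.7 -34.7 -33.3] x [-2.8 12. ] y [-18.3  -8.9]
wrist 1 760 lowest tool z [-37.8 -34.8 -33. ] x [-2.5 12. ] y [ 7.1 16.6]
scene -1 119 lowest tool z [-37.8 -35.1 -34.4] x [-8.2 13.3] y [-18.6  -7.1]
scene 1 150 lowest tool z [-37.3 -35.2 -33.2] x [-7.6 12.9] y [ 4.7 15.4]
```

Both cameras agree: the real tips end about 33 mm short of the reported TCP at any opening. That is why the first push passed over the rack. Descending again with that offset and checking on the way.

>>> move_arm(increments="0 0 -25 0 0 0 75;0 0 -25 0 0 0 75;0 0 -25 0 0 0 75;0 0 -20 0 0 0 75;0 0 -20 0 0 0 75;0 0 -15 0 0 0 75;0 0 -8 0 0 0 75;0 0 -5 0 0 0 75")

```text
time: 10.07
position: [0.5957, -0.0882, 0.0059]
tool_rot: [-3.135, 0.194, 0.003]
ft_force: [-0.2, 0.7, -0.7]
grip_width: 0.613
grip_force: 0.0
```

```bash
python3 - <<'E'
from h import *
tcp();tips()
E
```

```text
t 10.07 world [595.7 -88.2   5.9] bed [-94.7 -82.4] tooly yaw -97.1 z [-0.002  0.    -1.   ] F [-0.25  0.69 -0.73] open 0.6127713338144408
wrist -1 4586 lowest tool z [-6.1 -5.7 -5.3] x [-12.9  13.4] y [-63.5  -1.9]
wrist 1 4614 lowest tool z [-6.  -5.6 -5.2] x [-13.   13.4] y [ 1.3 63.5]
scene -1 380 lowest tool z [-5.8 -5.1 -4.2] x [-13.1  13.5] y [-63.1  -1.5]
scene 1 404 lowest tool z [-5.9 -4.9 -4. ] x [-13.3  13.7] y [ 2.2 63. ]
```

>>> move_arm(increments="-4 0.5 -3 0 0 0 75;-4 0.5 -3 0 0 0 75;-4 0.5 0 0 0 0 75;-4 0.5 0 0 0 0 75;-3 0.4 0 0 0 0 75;-2 0.25 0 0 0 0 75;-1.5 0.2 0 0 0 0 75;-1 0.1 0 0 0 0 75")

```text
time: 10.83
position: [0.5729, -0.0854, 0.0014]
tool_rot: [3.135, -0.194, 0.001]
ft_force: [0.7, 0.3, -0.3]
grip_width: 0.706
grip_force: 0.0
```

>>> move_arm(increments="-1 0.13 0 0 0 0 75;-1 0.13 0 0 0 0 75;-1 0.13 0 0 0 0 75;-1 0.13 0 0 0 0 75;-1 0.13 0 0 0 0 75;-1 0.13 0 0 0 0 75;0 0 0 0 0 0 75;0 0 0 0 0 0 75")

```text
time: 11.5
position: [0.567, -0.0848, 0.0013]
tool_rot: [3.135, -0.195, 0.0]
ft_force: [0.9, -1.1, 2.0]
grip_width: 0.706
grip_force: 0.9
```

```bash
cat >> h.py <<'E'
def side():
    p=ctrl.get_image("scene");C=cloud(p)*1000;B=bed(C)
    M=(C[...,2]>20)&(C[...,2]<44)&(abs(B[...,0]+90)<150)&(abs(B[...,1]+35)<25)
    r=ctrl.silhouettes("rack",p)
    if r: M&=np.array(r[0]["region"])
    q=B[M]; f=np.polyfit(q[:,0],q[:,1],1); k=abs(q[:,1]-np.polyval(f,q[:,0]))<4; f=np.polyfit(q[k,0],q[k,1],1)
    print("face n",k.sum(),"x",q[k,0].min().round(1),q[k,0].max().round(1),"y at mid",np.polyval(f,(q[k,0].min()+q[k,0].max())/2).round(1),"ang deg",np.degrees(f[0]).round(1))
E
python3 - <<'E'
from h import *
tcp();side();racktop("scene")
E
```

```text
t 11.5 world [567.  -84.8   1.3] bed [-95.  -53.5] tooly yaw -97.1 z [ 0. -0. -1.] F [ 0.87 -1.09  1.98] open 0.7056166038502006
face n 325 x -154.4 -34.6 y at mid -43.3 ang deg 0.2
scene rack 591 [-94.1 -18.6] [119.3  55.4] rel 0.6
```

Contact is made and the face is already parallel to the lane. Pushing about 6 mm more.

>>> move_arm(increments="-1 0.13 0 0 0 0 75;-1 0.13 0 0 0 0 75;-1 0.13 0 0 0 0 75;-1 0.13 0 0 0 0 75;-1 0.13 0 0 0 0 75;-1 0.13 0 0 0 0 75;0 0 0 0 0 0 75;0 0 0 0 0 0 75")

```text
time: 12.37
position: [0.5608, -0.0835, 0.0012]
tool_rot: [-3.135, 0.194, 0.0]
ft_force: [1.8, -0.5, 1.3]
grip_width: 0.703
grip_force: 1.0
```

```bash
python3 - <<'E'
from h import *
tcp();side()
E
```

```text
t 12.37 world [560.8 -83.5   1.2] bed [-94.5 -47.2] tooly yaw -97.1 z [-0.  0. -1.] F [ 1.75 -0.54  1.31] open 0.7026382592797304
face n 320 x -153.3 -34.4 y at mid -37.0 ang deg 0.2
```

>>> move_arm(increments="4 -0.5 0 0 0 0 75;4 -0.5 0 0 0 0 75;0 0 30 0 0 0 75;0 0 30 0 0 0 75;0 0 30 0 0 0 75;-6 -8 0 0 0 7 100;-6 -8 0 0 0 7 138;-6 -8 0 0 0 7 138")

```text
time: 13.13
position: [0.5506, -0.1092, 0.0915]
tool_rot: [3.117, 0.39, -0.001]
ft_force: [0.2, -0.7, -0.5]
grip_width: 0.56
grip_force: 0.0
```

>>> move_arm(increments="-6 -8 0 0 0 7 138;-6 -8 0 0 0 7 138;-6 -8 0 0 0 7 138;-6 -8 0 0 0 7 138;-6 -8 0 0 0 7 138;-6 -8 0 0 0 7 138;-6 -8 0 0 0 7 138;0 0 0 0 0 7 138")

```text
time: 13.8
position: [0.5069, -0.1672, 0.0905]
tool_rot: [-2.571, -1.803, 0.004]
ft_force: [0.4, -0.1, -0.5]
grip_width: 0.462
grip_force: 0.0
```

```bash
python3 - <<'E'
from h import *
tcp();side();racktop("top")
E
```

```text
t 13.8 world [ 506.9 -167.2   90.5] bed [-184.3   -4.4] tooly yaw -19.9 z [-0.003 -0.001 -1.   ] F [ 0.43 -0.14 -0.53] open 0.46163679390227463
face n 412 x -153.4 -34.4 y at mid -37.0 ang deg 0.2
top rack 1349 [-94.2  -0.4] [119.8  72.2] rel 0.7
```

>>> move_arm(increments="-2 -2 0 0 0 6.3 138;-2 -1.5 0 0 0 6.3 138;0 0 0 0 0 0 138;0 0 -25 0 0 0 138;0 0 -25 0 0 0 138;0 0 -25 0 0 0 138;0 0 -13 0 0 0 138;0 0 0 0 0 0 138")

```text
time: 14.67
position: [0.5024, -0.1671, 0.0001]
tool_rot: [-2.36, -2.065, 0.004]
ft_force: [-0.5, -0.9, -0.3]
grip_width: 0.458
grip_force: 0.0
```

```bash
python3 - <<'E'
from h import *
tcp();side();p=racktop("top")
w=ctrl.get_image("wrist")
s=ctrl.get_image("scene")["frame"][20:240,130:400,::-1]
cv2.imwrite("pics/m6.png",np.vstack([cv2.resize(s,(405,330)),cv2.resize(w["frame"][...,::-1],(405,270))]))
E
```

```text
t 14.67 world [ 5.024e+02 -1.671e+02  1.000e-01] bed [-1.848e+02  1.000e-01] tooly yaw -7.6 z [-0.006  0.003 -1.   ] F [-0.52 -0.91 -0.25] open 0.4577015741624932
face n 417 x -154.6 -34.5 y at mid -37.0 ang deg 0.2
top rack 1377 [-94.3   0. ] [119.6  71.7] rel 0.2
```

View pics/m6.png

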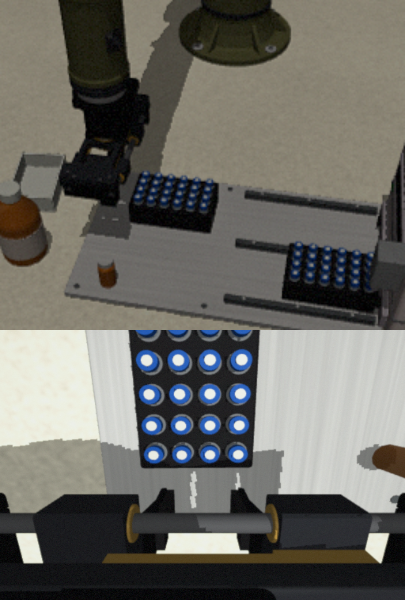

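The picture shows both fingertips behind the rack's rear face, centred on it, with everything else standing clear. Approaching and starting the push.

>>> move_arm(increments="0.5 4 2 0 0 0 138;0.5 4 0 0 0 0.3 138;0.5 4 0 0 0 0 138;0.4 3 0 0 0 0 138;0.25 2 0 0 0 0 138;0.25 2 0 0 0 0 138;0.25 2 0 0 0 0 138;0.25 2 0 0 0 0 138")

```text
time: 15.63
position: [0.5076, -0.1465, 0.0052]
tool_rot: [2.357, 2.076, -0.002]
ft_force: [0.2, -3.5, 1.1]
grip_width: 0.461
grip_force: 1.4
```

>>> move_arm(increments="0.32 2.5 0 0 0 0 138;0.32 2.5 0 0 0 0 138;0.32 2.5 0 0 0 0 138;0.32 2.5 0 0 0 0 138;0.32 2.5 0 0 0 0 138;0.32 2.5 0 0 0 0 138;0 0 0 0 0 0 138;0 0 0 0 0 0 138")

```text
time: 16.3
position: [0.5099, -0.1293, 0.0052]
tool_rot: [-2.355, -2.078, -0.001]
ft_force: [0.7, -0.3, 0.5]
grip_width: 0.459
grip_force: 0.2
```

```bash
python3 - <<'E'
from h import *
tcp();side();p=racktop("top")
E
```

```text
t 16.3 world [ 509.9 -129.3    5.2] bed [-146.4   -2.5] tooly yaw -7.2 z [ 0.     0.001 -1.   ] F [ 0.71 -0.34  0.53] open 0.45919531905328387
face n 416 x -133.7 -14.8 y at mid -37.0 ang deg 0.2
top rack 1144 [-64.   -0.1] [100.4  71.9] rel 0.1
```

>>> move_arm(increments="0.45 3.5 0 0 0 0 138;0.45 3.5 0 0 0 0 138;0.45 3.5 0 0 0 0 138;0.45 3.5 0 0 0 0 138;0.45 3.5 0 0 0 0 138;0.45 3.5 0 0 0 0 138;0.45 3.5 0 0 0 0 138;0.45 3.5 0 0 0 0 138")

```text
time: 17.17
position: [0.5133, -0.1018, 0.0051]
tool_rot: [-2.356, -2.078, 0.0]
ft_force: [-1.5, -2.2, -1.3]
grip_width: 0.462
grip_force: 0.9
```

```bash
python3 - <<'E'
from h import *
tcp();side();p=racktop("top")
E
```

```text
t 17.17 world [ 513.3 -101.8    5.1] bed [-118.7   -2.4] tooly yaw -7.2 z [-0.  0. -1.] F [-1.53 -2.16 -1.31] open 0.46177597086014854
face n 423 x -104.5 13.7 y at mid -37.2 ang deg 0.1
top rack 1042 [-32.   -0.2] [94.9 72. ] rel 0.2
```

Straight and centred (y about -0.5 to -1 mm), so continuing into the lane.

>>> move_arm(increments="0.45 3.5 0 0 0 0 138;0.45 3.5 0 0 0 0 138;0.45 3.5 0 0 0 0 138;0.45 3.5 0 0 0 0 138;0.45 3.5 0 0 0 0 138;0.45 3.5 0 0 0 0 138;0.45 3.5 0 0 0 0 138;0.45 3.5 0 0 0 0 138")

```text
time: 18.03
position: [0.5171, -0.0742, 0.0053]
tool_rot: [2.356, 2.077, -0.0]
ft_force: [0.1, -3.1, 2.0]
grip_width: 0.461
grip_force: 1.6
```

>>> move_arm(increments="0.45 3.5 0 0 0 0 138;0.45 3.5 0 0 0 0 138;0.45 3.5 0 0 0 0 138;0.45 3.5 0 0 0 0 138;0.45 3.5 0 0 0 0 138;0.45 3.5 0 0 0 0 138;0.45 3.5 0 0 0 0 138;0.45 3.5 0 0 0 0 138")

```text
time: 18.7
position: [0.5207, -0.0462, 0.0053]
tool_rot: [2.356, 2.077, -0.0]
ft_force: [-0.8, -3.5, 3.6]
grip_width: 0.463
grip_force: 2.1
```

```bash
sed -i 's/abs(B\[...,0\]+90)<150/abs(B[...,0]-20)<230/' h.py; python3 - <<'E'
from h import *
tcp();side();p=racktop("top")
E
```

```text
t 18.7 world [520.7 -46.2   5.3] bed [-62.5  -2.6] tooly yaw -7.2 z [ 0. -0. -1.] F [-0.75 -3.54  3.64] open 0.46285025819218023
face n 444 x -50.1 69.5 y at mid -37.1 ang deg 0.2
top rack 744 [35.3  0. ] [71.5 72.8] rel 1.1
```

>>> move_arm(increments="0.45 3.5 0 0 0 0 138;0.45 3.5 0 0 0 0 138;0.45 3.5 0 0 0 0 138;0.45 3.5 0 0 0 0 138;0.45 3.5 0 0 0 0 138;0.45 3.5 0 0 0 0 138;0.45 3.5 0 0 0 0 138;0.45 3.5 0 0 0 0 138")

```text
time: 19.57
position: [0.5239, -0.0177, 0.005]
tool_rot: [-2.356, -2.078, 0.0]
ft_force: [-0.7, -1.0, -1.7]
grip_width: 0.461
grip_force: 0.9
```

>>> move_arm(increments="0.45 3.5 0 0 0 0 138;0.45 3.5 0 0 0 0 138;0.45 3.5 0 0 0 0 138;0.45 3.5 0 0 0 0 138;0.45 3.5 0 0 0 0 138;0.45 3.5 0 0 0 0 138;0.45 3.5 0 0 0 0 138;0.45 3.5 0 0 0 0 138")

```text
time: 20.23
position: [0.5278, 0.01, 0.0052]
tool_rot: [2.357, 2.078, -0.0]
ft_force: [-0.7, -1.7, -2.1]
grip_width: 0.46
grip_force: 0.9
```

```bash
python3 - <<'E'
from h import *
tcp();side();p=racktop("top")
E
```

```text
t 20.23 world [527.8  10.    5.2] bed [-5.9 -2.5] tooly yaw -7.2 z [ 0. -0. -1.] F [-0.72 -1.65 -2.1 ] open 0.4601549812354615
face n 431 x 6.2 126.2 y at mid -37.3 ang deg 0.1
top rack 428 [103.9  -0.2] [47.3 71.7] rel 0.2
```

>>> move_arm(increments="0.45 3.5 0 0 0 0 138;0.45 3.5 0 0 0 0 138;0.45 3.5 0 0 0 0 138;0.45 3.5 0 0 0 0 138;0.45 3.5 0 0 0 0 138;0.45 3.5 0 0 0 0 138;0.45 3.5 0 0 0 0 138;0.45 3.5 0 0 0 0 138")

```text
time: 21.1
position: [0.5316, 0.0378, 0.0054]
tool_rot: [2.356, 2.077, -0.0]
ft_force: [-0.3, -4.6, 2.7]
grip_width: 0.463
grip_force: 2.0
```

>>> move_arm(increments="0.45 3.5 0 0 0 0 138;0.45 3.5 0 0 0 0 138;0.45 3.5 0 0 0 0 138;0.45 3.5 0 0 0 0 138;0.45 3.5 0 0 0 0 138;0.4 3 0 0 0 0 138;0.4 3 0 0 0 0 138;0.25 2 0 0 0 0 138")

```text
time: 21.77
position: [0.5347, 0.0637, 0.0052]
tool_rot: [-2.356, -2.078, -0.0]
ft_force: [-1.0, -3.8, 3.3]
grip_width: 0.456
grip_force: 2.1
```

```bash
python3 - <<'E'
from h import *
tcp();side();p=racktop("top")
E
```

```text
t 21.77 world [534.7  63.7   5.2] bed [48.2 -2.5] tooly yaw -7.2 z [ 0.  0. -1.] F [-0.99 -3.84  3.3 ] open 0.45552798261783256
face n 399 x 61.9 179.2 y at mid -36.8 ang deg 0.2
top rack 110 [175.7  15.9] [50.  21.2] rel -68.1
```

>>> move_arm(increments="0.25 2 0 0 0 0 138;0.25 2 0 0 0 0 138;0.25 2 0 0 0 0 138;0.25 2 0 0 0 0 138;0.25 2 0 0 0 0 138;0.2 1.5 0 0 0 0 138;0.2 1.5 0 0 0 0 138;0.13 1 0 0 0 0 138")

```text
time: 22.63
position: [0.5362, 0.0776, 0.005]
tool_rot: [-2.356, -2.078, 0.0]
ft_force: [-0.1, -2.2, -0.1]
grip_width: 0.459
grip_force: 1.2
```

>>> move_arm(increments="0.1 0.8 0 0 0 0 138;0.1 0.8 0 0 0 0 138;0.1 0.8 0 0 0 0 138;0.1 0.8 0 0 0 0 138;0 0 0 0 0 0 138;0 0 0 0 0 0 138;0 0 0 0 0 0 138;0 0 0 0 0 0 138")

```text
time: 23.3
position: [0.5369, 0.0808, 0.0053]
tool_rot: [-2.356, -2.078, -0.001]
ft_force: [-1.6, -1.2, 0.7]
grip_width: 0.458
grip_force: 0.4
```

```bash
python3 - <<'E'
from h import *
tcp();side()
E
```

```text
t 23.3 world [536.9  80.8   5.3] bed [65.5 -2.6] tooly yaw -7.2 z [ 0.  0. -1.] F [-1.57 -1.18  0.65] open 0.4584463134006266
face n 370 x 79.4 194.4 y at mid -36.9 ang deg -0.0
```

>>> move_arm(increments="0.1 0.6 0 0 0 0 138;0.1 0.6 0 0 0 0 138;0.1 0.6 0 0 0 0 138;0 0.6 0 0 0 0 138;0 0 0 0 0 0 138;0 0 0 0 0 0 138;0 0 0 0 0 0 138;0 0 0 0 0 0 138")

```text
time: 24.07
position: [0.5374, 0.0826, 0.0053]
tool_rot: [2.356, 2.077, 0.0]
ft_force: [-0.6, -3.4, 1.2]
grip_width: 0.455
grip_force: 1.5
```

>>> move_arm(increments="0.1 0.5 0 0 0 0 138;0.1 0.5 0 0 0 0 138;0.1 0.5 0 0 0 0 138;0 0.5 0 0 0 0 138;0 0 0 0 0 0 138;0 0 0 0 0 0 138;0 0 0 0 0 0 138;0 0 0 0 0 0 138")

```text
time: 24.73
position: [0.5374, 0.0827, 0.0053]
tool_rot: [2.356, 2.075, -0.003]
ft_force: [-1.5, -6.9, 3.4]
grip_width: 0.462
grip_force: 3.4
```

```bash
python3 - <<'E'
from h import *
tcp();side()
E
```

```text
t 24.73 world [537.4  82.7   5.3] bed [67.4 -2.8] tooly yaw -7.3 z [-0.    -0.003 -1.   ] F [-1.48 -6.91  3.37] open 0.46164747436983966
face n 398 x 79.7 194.2 y at mid -37.0 ang deg -0.0
```

The tool stopped at the buffers and the force is building. One small confirming nudge.

>>> move_arm(increments="0.1 0.5 0 0 0 0 138;0.1 0.5 0 0 0 0 138;0 0.5 0 0 0 0 138;0 0 0 0 0 0 138;0 0 0 0 0 0 138;0 0 0 0 0 0 138;0 0 0 0 0 0 138;0 0 0 0 0 0 138")

```text
time: 25.5
position: [0.5374, 0.0827, 0.0053]
tool_rot: [2.356, 2.074, -0.006]
ft_force: [-2.9, -9.7, 4.9]
grip_width: 0.458
grip_force: 4.7
```

Firmly home: the TCP is static while the force rises to about 10 N. Backing straight off, then up.

>>> move_arm(increments="-0.2 -2 0 0 0 0 138;-0.4 -3 0 0 0 0 138;-0.6 -5 0 0 0 0 138;-1 -8 0 0 0 0 138;-1 -8 0 0 0 0 138;0 0 10 0 0 0 138;0 0 25 0 0 0 138;0 0 25 0 0 0 138")

```text
time: 26.17
position: [0.5334, 0.0602, 0.0656]
tool_rot: [-2.355, -2.076, 0.002]
ft_force: [0.5, -0.1, 0.6]
grip_width: 0.458
grip_force: 0.0
```

>>> move_arm(increments="0 0 30 0 0 0 138;0 0 30 0 0 0 138;-2 -20 30 0 0 0 138;-3 -25 0 0 0 0 138;-3 -25 0 0 0 0 138;-3 -25 0 0 0 0 138;0 0 0 0 0 0 138;0 0 0 0 0 0 138")

```text
time: 26.83
position: [0.5234, -0.0363, 0.1558]
tool_rot: [2.36, 2.073, 0.001]
ft_force: [-0.2, 0.8, 0.0]
grip_width: 0.457
grip_force: 0.0
```

```bash
python3 - <<'E'
from h import *
tcp();side();racktop("top");p=racktop("wrist");p=ctrl.get_image("scene")
cv2.imwrite("pics/end.png",cv2.resize(p["frame"][60:260,110:480,::-1],None,fx=2.1,fy=2.1))
t=ctrl.get_image("top")
for k in ["loaded_rack","spare_vial","bottle","cap_tray"]:
    print(k,*[[np.round(f["centre"],3) for f in ctrl.find_in(k,q)[:1]] for q in (t,p)])
E
```

```text
t 26.83 world [523.4 -36.3 155.8] bed [-52.4  -4.1] tooly yaw -7.4 z [ 0.001 -0.    -1.   ] F [-0.22  0.77  0.04] open 0.45714061686023977
face n 387 x 79.7 194.3 y at mid -37.2 ang deg -0.0
top rack 1415 [141.   -0.3] [123.8  72. ] rel 0.1
wrist rack 3813 [96.2 -0.5] [35.  72.1] rel -0.0
loaded_rack [array([0.641, 0.138, 0.055])] [array([0.664, 0.135, 0.048])]
spare_vial [array([ 0.648, -0.158,  0.06 ])] [array([ 0.663, -0.156,  0.05 ])]
bottle [array([ 0.59 , -0.275,  0.089])] [array([ 0.61 , -0.278,  0.075])]
cap_tray [array([ 0.462, -0.296,  0.005])] [array([ 0.445, -0.289,  0.004])]
```

View pics/end.png

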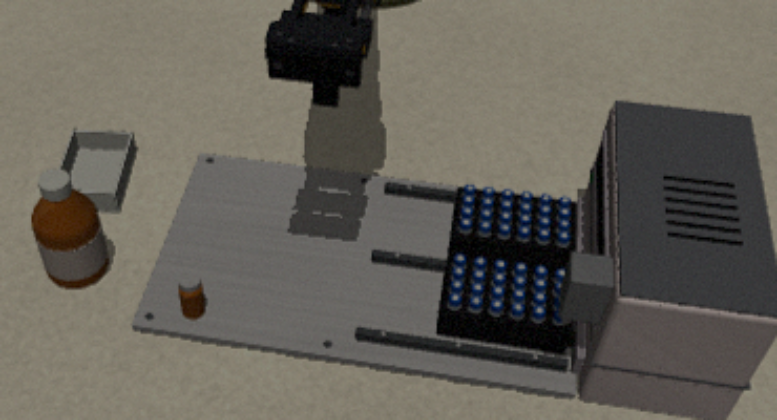

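The final view shows the rack (510,215) home and level with the loaded rack (505,290). The vial, bottle and tray are where they were, and the gripper is clear.

```bash
python3 -c "
from bench import ctrl; print(ctrl.close_job())"
```

```text
the job is handed in; nothing more can be done
None
```

I straightened the rack and pushed it home against the end stop. By the cameras it sits about x 140 mm, y -0.5 mm and 0.1° off square, with the other things where they stood; I handed the job in at about 27 s, and the hand-in returned no verdict.

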